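# Lock a network unit into its desk cradle past a spring catch

### The arm

A 6-joint arm with a two-finger parallel gripper is mounted at the origin on the work surface. World frame = base frame: x ahead of the robot, y to its left, z up, the work surface at z = 0. Lengths are in mm, angles in rad, forces in N, time in s.
With the tool pointing down it reaches from about 400 to 925 mm from the base axis. Payload 12.5 kg.
Tool frame: the origin (TCP) lies midway between the tips of the shut fingers; the grasp point (between the pads) lies 19 mm behind it; x points along the fingers, y is the direction in which the jaws open and shut, and the axes are right-handed (so a half turn about x gives the same grasp; the last joint's range is limited). The gripper opens to 95 mm and grips with 3 to 60 N. Pads are 20 mm wide; open, the fingers measure 119 mm over their backs; the gripper's body (75 mm by 180 mm) begins 59 mm behind the grasp point.
Start: joints at [1.14, 0.491, 1.559, -0, 1.092, -0.106], TCP at [199.433, 592.346, 214.661] pointing down, gripper open.
Joint ranges: [-3.1, 3.1], [-0.84, 2.19], [0.05, 2.79], [-1.13, 4.28], [0.06, 2.93], [-2.69, 2.69]. Speed limits (rad/s): [2.22, 2.22, 2.79, 3.14, 3.14, 3.14].

### API

Orientations are given as [roll, pitch, yaw] about the fixed x, y, z axes, in that order (R = Rz(yaw) Ry(pitch) Rx(roll)).
In Python, from cell import state, read_camera, job_done gives the robot as it stands.
- The arm moves only by the tool move_arm, never from a script. Its argument "targets" is a list of rows, each a list of 7 numbers: the shift along the world's x, y, z in m, then the turn, a rotation vector about the world's x, y, z in degrees, then the gripper's target within -1 to 1 (fully open at 1, half-way at 0, shut at -1). In form: [[dx, dy, dz, wx, wy, wz, hand], ...]. A call has 1 to 10 rows; each row is the pose to reach, as a shift and turn from the pose commanded when the call began; what a row does not reach only later rows make up. A row lasts 1/10 s, in which the tool goes at most 50 mm and 8.59 degrees, less where a joint would pass 70% of its speed; a pose out of reach is approached as far as the arm can. A call with a gripper value outside its range is refused whole. The fingers move at their own pace and stop on an object; the grip force is fixed at half the most. Time passes only in rows, so rows that repeat a pose let the fingers close. It gives the time, the measured TCP pose, the force and the opening at its end, in the units of the state.
- state(): the state, without advancing time (a new reading comes with each control period).
- read_camera(name): name is "side" or "top" or "wrist"; returns a dict with "img" (420x560x3 uint8, blue, green, red), "mtx" (3x3 intrinsics, pixels), "cam_to_world" (4x4, takes a point from camera to world coordinates); the wrist camera has in their place "mount" (4x4, takes a point from camera to tool coordinates, whose origin is the TCP and whose axes are the tool frame's). Camera axes: x right, y up, looking along -z (the intrinsics and any distortion apply to the point x, -y, -z); pixel columns grow to the right and rows downward; lengths in mm; the calibration is good to about 2 mm. The wrist camera is an equidistant fisheye: a pixel r from the principal point sees the ray r / f radians off the axis. A picture is of the moment at which its call begins: read the wrist's pose just before it. There is no depth.
- job_done(): hands the job in, once; it reports no verdict.
The state is a dict: "t": time; "joints": joint angles; "qvel": joint speeds; "tau": joint torques, N m; "eef_pos": TCP position; "tcp_rot": TCP orientation; "ft_force": force on the tool from outside, world axes, zero at the start; "moment": the same for the moment, N m; "opening": opening from 0.0 (shut) to 1.0 (fully open).
Only numpy, scipy, OpenCV 4.12 (cv2) and the standard library are available. Lean on these libraries where they do the work, as an engineer would, in place of code of your own. Each camera call takes 0.05 s, during which the arm holds its last target.

### The job

Without grasping or lifting anything, press the cradle's long steel spring plate down with a fingertip behind the white network unit and keep it held down while you push the unit along the cradle, over the sunken teeth of the catch, fully home against the end stop. Then let the plate spring back up so that its two teeth lock behind the unit, and move clear. Leave the other things on the desk where they are.

Things in the scene. Friction and masses are not known exactly. Their poses are not given: they have to be found in the camera images.
- cradle: Black channel fixed to the desk, 124 mm wide (all lengths here in mm). Origin on the desk, on its centre line, under the end-stop-side faces of the catch teeth; x = direction in which the unit slides home, z up. Runs from x = -200 (open end) to an end-stop wall at x = 94 to 102, 39 high. Two ledges (|y| 40 to 52) carry the unit 22 above the desk; side walls at |y| 52 to 62, 36 high.
- catch (a joint): Spring catch, travel in m: 0 = up, at rest; 0.012 = at its bottom stop. Long steel press plate and two teeth in one piece, going straight down without tilting wherever the plate is pressed. About 2.5 N starts it, 6 N hold it at 0.009, 7 N at 0.012; from 0.007 on the teeth are clear below the unit. It springs up when let go.
- plate_top (a point): Mid-top of the press plate, at cradle x = -91.5, y = 0, height 20 at rest; sinks with the plate. The flat plate spans cradle x = -195 to 12, |y| < 33, also under and behind the unit.
- unit_center (a point): Centre of the white network unit, a flat box 90 long (along the cradle), 100 wide, 28 high, 0.3 to 0.52 kg, loose in the channel with 2 of play on each side. It starts with its leading face 15 to 55 short of the teeth; the press plate lies bare behind it. Home: leading face on the end stop, centre at cradle x = 49, trailing face 4 past the teeth.
- driver: Bystander: screwdriver lying on the desk beside the cradle, 170 long; origin under its middle.
- adapter: Bystander: black plug-in power adapter 60 x 46 x 32; origin under its middle.
- tin: Bystander: small round metal tin, 54 across, 45 high; origin at the centre of its underside.
- antenna: Bystander: flat white paddle antenna lying on the desk, about 105 long, 16 wide, 10 high; origin on its underside near its middle.
- mug: Bystander: white mug, 76 across, 88 high, beyond the end stop; origin at the centre of its underside.
- converter: Bystander: small black converter box 45 x 70 x 22, beyond the end stop; origin under its middle.
- tape: Bystander: grey roll of tape lying flat, 64 across, 18 high; origin at the centre of its underside.
- unit: The same white network unit: origin at the centre of its underside (14 below its centre), axes parallel to the cradle's when seated.
- teeth (a point): Point midway between the tops of the catch's two upright teeth (each 8 x 8 in plan, at cradle x = -8 to 0, y = +29 and -29; 50 free between them for a fingertip). At rest 28 above the desk, 6 above the ledges, so that they block the unit; sinks with the plate.
Mind the look-alikes: they are no part of the job. There is more than one size of the unit; the job needs the middle-sized.

How it is judged (in metres and radians):
On the way, in this order (a step that is already met when the one before it is completed fails the run):
1. the catch is pressed down while the unit is still before the teeth (value of joint catch above 0.006 m and x of unit_center in the frame of cradle below -0.048 m), for 0.1 s.
2. the unit passes over the teeth with the catch held down (value of joint catch above 0.006 m and x of unit_center in the frame of cradle between -0.03 and 0.035 m), for 0.05 s.
At the end, for the whole second after the job is handed in: The unit rests flat on the ledges within 4.5 mm of touching the end stop, the catch is back up (within 2 mm of its rest position) with its teeth behind the unit, and nothing moves (x of unit_center in the frame of cradle between 0.0445 and 0.053 m and y of unit_center in the frame of cradle between -0.006 and 0.006 m and z of unit_center in the frame of cradle between 0.033 and 0.039 m and angle between unit's own z axis and vertical below 0.06 rad and value of joint catch below 0.002 m and linear speed of unit below 0.01 m/s).
It fails at once if the unit is lifted (more than 9 mm) or tipped (more than 0.15 rad) (z of unit_center in the frame of cradle above 0.045 m or angle between unit's own z axis and vertical above 0.15 rad).
It fails at once if the catch is let up while the unit is still over its teeth (x of unit_center in the frame of cradle between -0.045 and 0.038 m and value of joint catch below 0.004 m).
It fails at once if a bystander is moved by more than 25 mm (distance of any of driver, adapter, tin, antenna, mug, converter, tape from where it was at the start of the episode above 0.025 m).
It also fails if it takes over 40 s, if anything falls off the work surface, if the arm or the gripper's body presses on something with over 40 N, if the wrist force passes 120 N, or if a joint passes its speed limit or range.

## Working session

There is one attempt and no reset: what is moved stays moved. The work goes in short steps, Python scripts to look and compute and a tool call to move; the robot and the scene stay as the last step left them, time stands still between calls to the robot, and variables do not carry over. Pictures are saved under pics/ and viewed, and the job is handed in when it is done.

Besides the shell and the picture viewer there is one more tool, called after "Request:" as name(argument=value, ...) on one line, values as JSON. move_arm: Moves the arm, as the interface text tells. Its arguments: {"type":"object","properties":{"targets":{"type":"array"}},"required":["targets"]}

```bash
mkdir -p pics
python3 - <<'E'
from cell import state, read_camera
import cv2,numpy as np
s=state();print(s)
for n in ("side","top","wrist"):
    r=read_camera(n);cv2.imwrite(f"pics/{n}0.png",r["img"]);print(n,r["mtx"],r.get("cam_to_world",r.get("mount")), [k for k in r])
E
```

```text
{'t': 0.0, 'joints': array([ 1.14042178e+00,  4.91561999e-01,  1.55945893e+00, -7.35887320e-06,
        1.09170860e+00, -1.05625614e-01]), 'qvel': array([ 2.17615313e-03,  3.57651081e-05, -6.37840199e-04,  6.16211280e-04,
        3.46790160e-04, -9.08477324e-04]), 'tau': array([-2.26421807e-04, -6.12648654e+01, -2.58170253e+01,  6.92535401e-02,
        4.82962397e-02, -4.84209102e-05]), 'eef_pos': array([199.3092088 , 592.10376659, 214.05697267]), 'tcp_rot': array([-1.67068123,  1.56965944, -1.99542676]), 'ft_force': array([ 0.43502399, -0.0061087 ,  0.72453418]), 'moment': array([ 0.01046941, -0.01613255, -0.06321408]), 'opening': 0.9996761526717975}
side [[406.9635359    0.         278.04190007]
 [  0.         406.9635359  206.07198929]
 [  0.           0.           1.        ]] [[ 9.59660950e-01  1.64133052e-01 -2.28278782e-01  3.74657260e+02]
 [-2.80447293e-01  5.01035068e-01 -8.18726558e-01 -6.61835243e+02]
 [-2.00044139e-02  8.49720073e-01  5.26854460e-01  5.18306683e+02]
 [ 0.00000000e+00  0.00000000e+00  0.00000000e+00  1.00000000e+00]] ['img', 'mtx', 'cam_to_world']
top [[463.47727563   0.         279.94161297]
 [  0.         463.47727563 198.14119732]
 [  0.           0.           1.        ]] [[ 2.02114740e-02  9.90700608e-01 -1.34550368e-01  4.38297187e+02]
 [-9.99373678e-01  2.39290861e-02  2.60701267e-02  6.61787291e+01]
 [ 2.90473578e-02  1.33939180e-01  9.90563752e-01  9.93621679e+02]
 [ 0.00000000e+00  0.00000000e+00  0.00000000e+00  1.00000000e+00]] ['img', 'mtx', 'cam_to_world']
wrist [[325.1922621    0.         276.34407967]
 [  0.         325.1922621  207.40830529]
 [  0.           0.           1.        ]] [[ 4.65080974e-06  2.88655892e-01 -9.57432909e-01 -1.70017738e+02]
 [ 1.00000000e+00  3.63490995e-06  5.95346980e-06 -1.09718172e+00]
 [ 5.19868655e-06 -9.57432909e-01 -2.88655892e-01 -8.20602968e+01]
 [ 0.00000000e+00  0.00000000e+00  0.00000000e+00  1.00000000e+00]] ['img', 'mtx', 'mount']
```

View pics/top0.png

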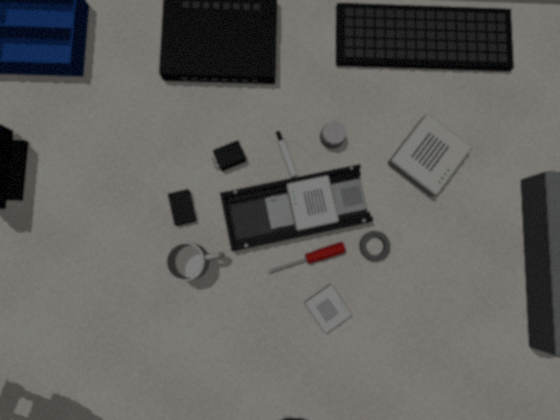

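View pics/side0.png

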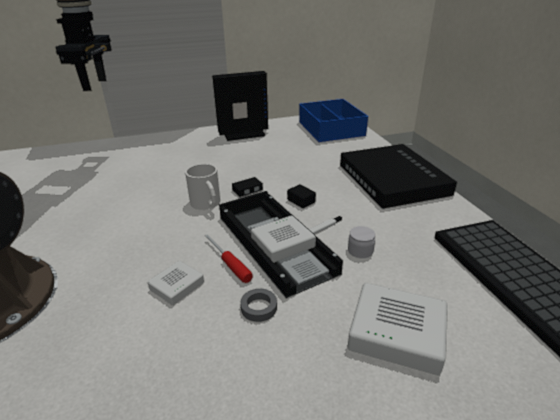

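View pics/wrist0.png

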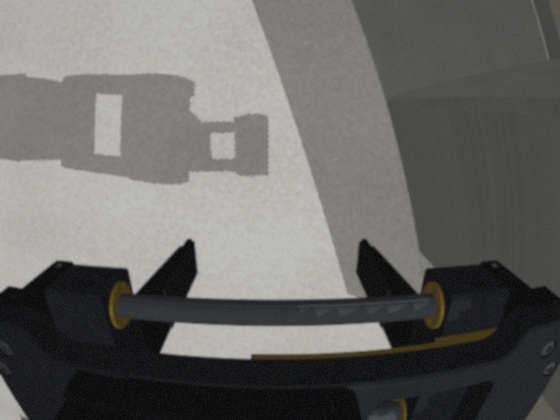

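The top view has three white boxes with vents: small at (328,308), large at (430,155) and middle-sized at (313,203) in the black cradle. The one in the cradle is the one meant. The mug and converter on the left put the end stop there, near x≈225. I'll confirm it in an enlarged crop.

Run:
```python
import cv2
i=cv2.imread("pics/top0.png")[150:265,205:385]
i=cv2.resize(i,None,fx=4.4,fy=4.4,interpolation=cv2.INTER_CUBIC)
cv2.imwrite("pics/top_crop.png",cv2.convertScaleAbs(i,alpha=1.5,beta=10))
```

```text
(no output)
```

View pics/top_crop.png

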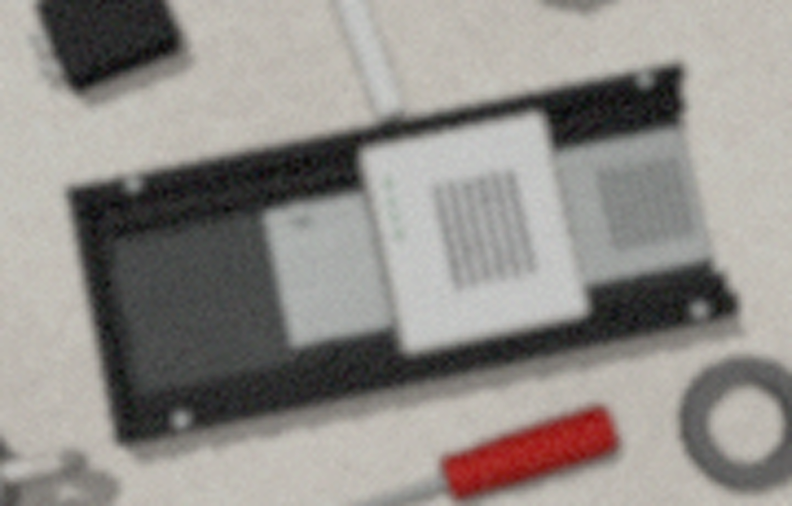

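```bash
cat > h.py <<'E'
import numpy as np,cv2
from cell import state, read_camera
def ray(px,K,T,z):
    px=np.atleast_2d(px).astype(float)
    d=np.c_[(px[:,0]-K[0,2])/K[0,0],-(px[:,1]-K[1,2])/K[1,1],-np.ones(len(px))]@T[:3,:3].T
    c=T[:3,3]; return c+d*((np.atleast_1d(z)-c[2])/d[:,2])[:,None]
def proj(P,K,T):
    p=(np.atleast_2d(P)-T[:3,3])@T[:3,:3]
    return np.c_[K[0,0]*p[:,0]/-p[:,2]+K[0,2],-K[1,1]*p[:,1]/-p[:,2]+K[1,2]]
def cr(c,f=4.4,o=(205,150)): return (np.atleast_2d(c)+.5)/f-.5+np.array(o)
E
python3 - <<'E'
from h import *
r=read_camera("top");K,T=r["mtx"],r["cam_to_world"]
W=ray(cr([(68,187),(118,440),(683,65),(740,315)]),K,T,[39,39,36,36])
L=np.array([(102,-62),(102,62),(-200,-62),(-200,62)],float)
# rigid 2D fit
a=L-L.mean(0);b=W[:,:2]-W[:,:2].mean(0)
th=np.arctan2((a[:,0]*b[:,1]-a[:,1]*b[:,0]).sum(),(a*b).sum());
R=np.array([[np.cos(th),-np.sin(th)],[np.sin(th),np.cos(th)]]);t=W[:,:2].mean(0)-R@L.mean(0)
print(W,th,np.degrees(th),t,"\nres",L@R.T+t-W[:,:2])
U=ray(cr([(357,150),(547,108),(590,318),(405,355)]),K,T,50)[:,:2]
print("unit",(U-t)@R,((U-t)@R).mean(0))
P=ray(cr([(264,211),(290,349),(683,128),(712,262)]),K,T,20)[:,:2]
print("plate",(P-t)@R)
np.savez("c.npz",R=R,t=t,th=th)
# overlay check in side view
s=read_camera("side");i=s["img"].copy()
G=np.array([(102,-62,39),(102,62,39),(-200,62,36),(-200,-62,36),(-200,33,20),(-200,-33,20)],float);G[:,:2]=G[:,:2]@R.T+t
for p in proj(G,s["mtx"],s["cam_to_world"]): cv2.circle(i,tuple(int(v) for v in p.round()),2,(0,0,255),-1)
cv2.imwrite("pics/side_ov.png",cv2.resize(i[170:310,190:370],None,fx=4,fy=4))
E
```

```text
[[ 577.58316681  165.57050244   39.        ]
 [ 459.51096789  137.99855371   39.        ]
 [ 644.5681684  -126.76866457   36.        ]
 [ 524.55454495 -153.54587538   36.        ]] 1.7934717621950382 102.75836264966613 [540.73306233  53.60382386] 
res [[ 1.09346307  1.20701836]
 [-1.77279017  1.39483319]
 [ 0.80207791 -0.99746423]
 [-0.1227508  -1.60438732]]
unit [[ -35.45217127  -49.49482055]
 [-127.5088039   -51.54650944]
 [-125.84848939   49.44794835]
 [ -37.76399482   49.1168978 ]] [-81.64336484  -0.61912096]
plate [[  12.29824544  -33.80417682]
 [  13.21718683   33.83461466]
 [-195.7528415   -33.5868513 ]
 [-194.86091865   33.2260817 ]]
```

View pics/side_ov.png

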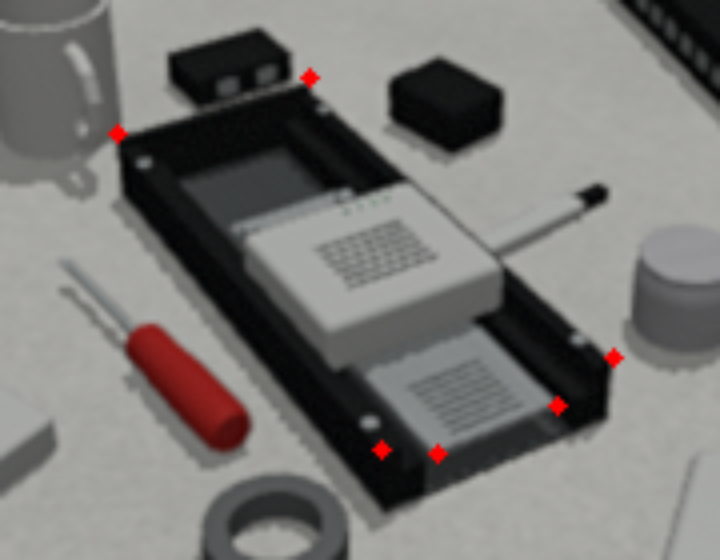

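The crop and the side overlay agree. The unit in the cradle is the middle-sized one, with its leading face about 37 mm short of the teeth, and the bare plate runs from cradle x≈-195 to -127. Next I'll work out the approach.

```bash
cat >> h.py <<'E'
from scipy.spatial.transform import Rotation as Ro
C=None
def cfr():
    c=np.load("c.npz"); return c["R"],c["t"],float(c["th"])
def where():
    s=state();R,t,th=cfr();M=Ro.from_euler("xyz",s["tcp_rot"]).as_matrix()
    print("t %.2f"%s["t"],"tcp",s["eef_pos"].round(1),"cradle",((s["eef_pos"][:2]-t)@R).round(1),"F",s["ft_force"].round(1),"Fx_c %.1f"%(s["ft_force"][:2]@R[:,0]),"open %.2f"%s["opening"])
    yaw=np.degrees(np.arctan2(M[1,1],M[0,1]));d=(np.degrees(th)+90-yaw+90)%180-90
    print("tool x",M[:,0].round(3),"yaw of tool y %.1f"%yaw,"turn about z needed %.2f"%d); return s,R,t
def go(x,y,z):
    s,R,t=where();p=R@[x,y]+t;print("shift mm",(np.r_[p,z]-s["eef_pos"]).round(1))
E
python3 -c "
from h import *
go(-163,0,100)"
```

```text
t 0.25 tcp [199.4 592.2 214.4] cradle [600.7 214. ] F [-0.4  0.8  0. ] Fx_c 0.9 open 1.00
tool x [-0. -0. -1.] yaw of tool y 71.4 turn about z needed -58.64
shift mm [ 377.3 -697.6 -114.4]
```

Request:
move_arm(targets=[[0.02,-0.037,0,0,0,-6,-1],[0.04,-0.074,0,0,0,-12,-1],[0.06,-0.111,0,0,0,-18,-1],[0.08,-0.148,0,0,0,-24,-1],[0.1,-0.185,0,0,0,-30,-1],[0.12,-0.222,0,0,0,-36,-1],[0.14,-0.259,0,0,0,-42,-1],[0.16,-0.296,0,0,0,-48,-1],[0.18,-0.333,0,0,0,-54,-1],[0.2,-0.37,0,0,0,-58.6,-1]])

```text
t: 1.25
eef_pos: [400.0, 220.8, 214.8]
tcp_rot: [1.719, 1.57, 0.367]
ft_force: [-0.4, -0.0, 0.2]
opening: 0.215
```

Request:
move_arm(targets=[[0.02,-0.037,0,0,0,0,-1],[0.04,-0.074,0,0,0,0,-1],[0.06,-0.111,0,0,0,0,-1],[0.08,-0.148,0,0,0,0,-1],[0.1,-0.185,0,0,0,0,-1],[0.12,-0.222,0,0,0,0,-1],[0.14,-0.259,0,0,0,0,-1],[0.16,-0.296,0,0,0,0,-1],[0.177,-0.327,-0.04,0,0,0,-1],[0.177,-0.327,-0.08,0,0,0,-1]])

```text
t: 2.25
eef_pos: [578.6, -108.2, 134.5]
tcp_rot: [0.997, 1.566, -0.354]
ft_force: [1.2, 0.4, -0.3]
opening: 0.002
```

```bash
python3 -c "
from h import *
go(-163,0,32)
for n in ('top','wrist','side'): cv2.imwrite(f'pics/{n}1.png',read_camera(n)['img'])"
```

```text
t 2.25 tcp [ 578.6 -108.2  134.5] cradle [-166.1   -1.2] F [ 1.2  0.4 -0.3] Fx_c 0.2 open 0.00
tool x [ 0.004 -0.002 -1.   ] yaw of tool y 12.6 turn about z needed 0.13
shift mm [  -1.8    2.8 -102.5]
```

View pics/wrist1.png

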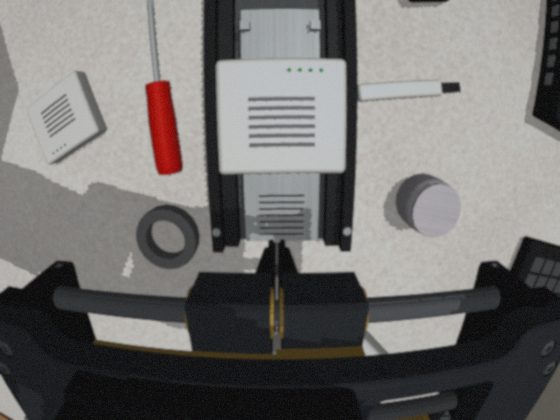

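View pics/side1.png

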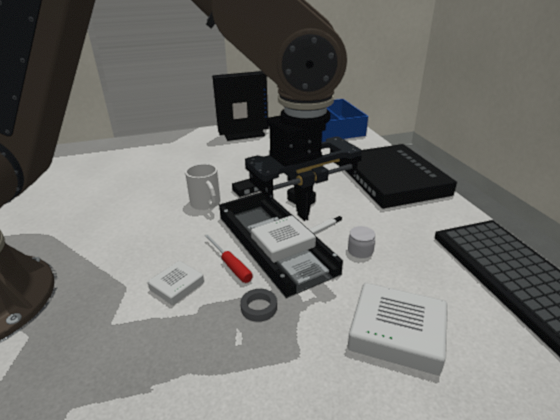

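The wrist view shows the shut fingertip at about (277,245), on the cradle's centre line and behind the unit, whose rear edge is at row 172. Everything is aligned, so I'll lower onto the plate.

Request:
move_arm(targets=[[-0.001,0.002,-0.04,0,0,0,-1],[-0.001,0.002,-0.08,0,0,0,-1],[-0.001,0.002,-0.1,0,0,0,-1],[-0.001,0.002,-0.106,0,0,0,-1],[-0.001,0.002,-0.106,0,0,0,-1]])

```text
t: 2.9
eef_pos: [576.1, -102.3, 30.1]
tcp_rot: [1.084, 1.57, -0.262]
ft_force: [0.9, 0.3, 0.1]
opening: 0.004
```

```bash
python3 -c "
from h import *
go(-163,0,20)
for n in ('top','wrist','side'): cv2.imwrite(f'pics/{n}2.png',read_camera(n)['img'])"
```

```text
t 2.90 tcp [ 576.1 -102.3   30.1] cradle [-1.599e+02 -1.000e-01] F [0.9 0.3 0.1] Fx_c 0.0 open 0.00
tool x [ 0.001 -0.    -1.   ] yaw of tool y 12.8 turn about z needed -0.08
shift mm [  0.6  -3.1 -10.1]
```

View pics/side2.png

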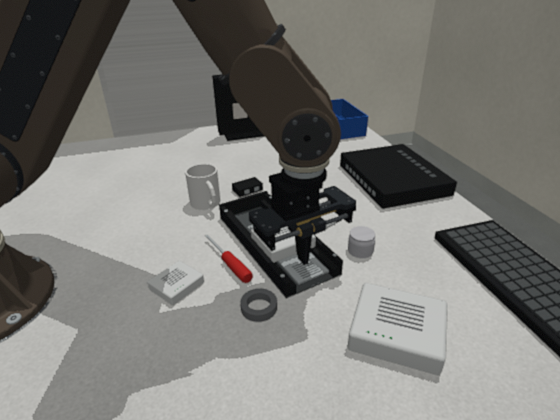

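The fingertip, at about (304,258), is just above the bare plate with a gap to the unit. Pressing down now.

Request:
move_arm(targets=[[0,0,-0.005,0,0,0,-1],[0,0,-0.01,0,0,0,-1],[0,0,-0.014,0,0,0,-1],[0,0,-0.014,0,0,0,-1]])

```text
t: 3.45
eef_pos: [575.9, -102.8, 14.5]
tcp_rot: [1.188, 1.57, -0.16]
ft_force: [1.4, 0.9, 4.1]
opening: 0.004
```

Request:
move_arm(targets=[[0,0,-0.004,0,0,0,-1],[0,0,-0.006,0,0,0,-1],[0,0,-0.006,0,0,0,-1],[0,0,-0.006,0,0,0,-1]])

```text
t: 3.85
eef_pos: [575.9, -102.8, 9.1]
tcp_rot: [1.115, 1.57, -0.233]
ft_force: [0.4, 0.7, 7.5]
opening: 0.002
```

```bash
python3 -c "
from h import *
go(-137,0,10)
for n in ('wrist','side'): cv2.imwrite(f'pics/{n}3.png',read_camera(n)['img'])"
```

```text
t 3.85 tcp [ 575.9 -102.8    9.1] cradle [-160.3    0.3] F [0.4 0.7 7.5] Fx_c 0.6 open 0.00
tool x [ 0.001 -0.    -1.   ] yaw of tool y 12.8 turn about z needed -0.03
shift mm [-4.9 22.8  0.9]
```

View pics/wrist3.png

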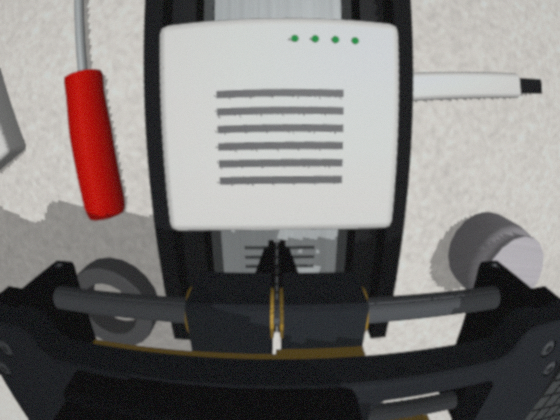

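The force is 7.5 N at tip z≈9, so the plate is about 11 mm down and the unit hasn't moved. Next I'll push along the cradle direction (-0.221, 0.975).

Request:
move_arm(targets=[[-0.0011,0.0049,0,0,0,0,-1],[-0.0022,0.0098,0,0,0,0,-1],[-0.0033,0.0146,0,0,0,0,-1],[-0.0044,0.0195,0,0,0,0,-1],[-0.0055,0.0244,0,0,0,0,-1],[-0.0066,0.0293,0,0,0,0,-1],[-0.0077,0.0341,0,0,0,0,-1],[-0.0088,0.039,0,0,0,0,-1],[-0.0099,0.0439,0,0,0,0,-1],[-0.011,0.0488,0,0,0,0,-1]])

```text
t: 4.95
eef_pos: [565.4, -54.6, 9.3]
tcp_rot: [0.93, 1.568, -0.418]
ft_force: [1.4, -6.9, 6.7]
opening: 0.005
```

```bash
python3 -c "
from h import *
go(-10,0,9.5)
for n in ('wrist','side'): cv2.imwrite(f'pics/{n}4.png',read_camera(n)['img'])"
```

```text
t 4.95 tcp [565.4 -54.6   9.3] cradle [-111.    -0.2] F [ 1.4 -6.9  6.7] Fx_c -7.1 open 0.00
tool x [ 0.003 -0.001 -1.   ] yaw of tool y 12.8 turn about z needed -0.03
shift mm [-22.5  98.5   0.2]
```

View pics/wrist4.png

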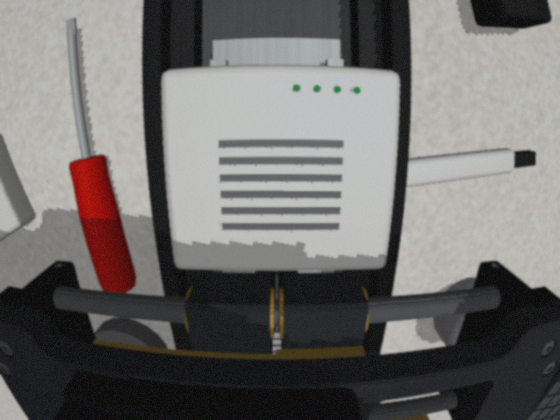

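The unit is being pushed, straight in the channel, with the plate still held at z 9.3. I'll carry on over the teeth.

Request:
move_arm(targets=[[-0.0018,0.0078,0,0,0,0,-1],[-0.0035,0.0156,0,0,0,0,-1],[-0.0053,0.0234,0,0,0,0,-1],[-0.0071,0.0312,0,0,0,0,-1],[-0.0088,0.039,0,0,0,0,-1],[-0.0106,0.0468,0,0,0,0,-1],[-0.0124,0.0546,0,0,0,0,-1],[-0.0141,0.0624,0,0,0,0,-1],[-0.0159,0.0702,0,0,0,0,-1],[-0.0177,0.078,0,0,0,0,-1]])

```text
t: 6.05
eef_pos: [547.7, 23.6, 9.3]
tcp_rot: [1.005, 1.568, -0.343]
ft_force: [2.3, -7.4, 6.9]
opening: 0.005
```

```bash
python3 -c "
from h import *
go(-6,0,9.5)
for n in ('wrist','side','top'): cv2.imwrite(f'pics/{n}5.png',read_camera(n)['img'])"
```

```text
t 6.05 tcp [547.7  23.6   9.3] cradle [-30.8  -0.2] F [ 2.3 -7.4  6.9] Fx_c -7.8 open 0.01
tool x [ 0.002 -0.001 -1.   ] yaw of tool y 12.8 turn about z needed -0.04
shift mm [-5.6 24.2  0.2]
```

View pics/wrist5.png

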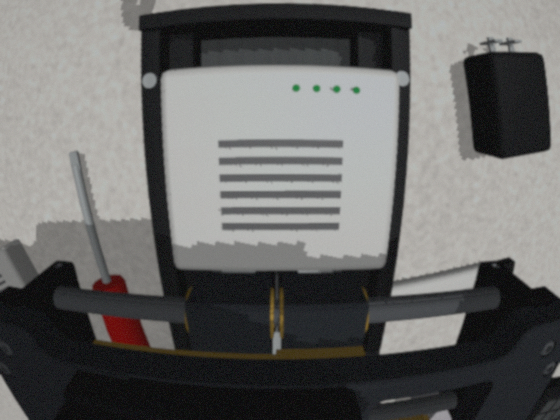

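The unit is approaching the end-stop wall (row ~25), with about 25 mm left. I'll slow down for the last part.

Request:
move_arm(targets=[[-0.0011,0.0049,0,0,0,0,-1],[-0.0022,0.0098,0,0,0,0,-1],[-0.0031,0.0137,0,0,0,0,-1],[-0.0037,0.0166,0,0,0,0,-1],[-0.0042,0.0185,0,0,0,0,-1],[-0.0046,0.0205,0,0,0,0,-1]])

```text
t: 6.8
eef_pos: [542.9, 44.0, 9.2]
tcp_rot: [0.983, 1.569, -0.365]
ft_force: [1.3, -7.6, 7.4]
opening: 0.004
```

```bash
python3 -c "
from h import *
go(-6,0,9.5)
for n in ('wrist',): cv2.imwrite(f'pics/{n}6.png',read_camera(n)['img'])"
```

```text
t 6.80 tcp [542.9  44.    9.2] cradle [-9.9 -0. ] F [ 1.3 -7.6  7.4] Fx_c -7.7 open 0.00
tool x [ 0.002 -0.001 -1.   ] yaw of tool y 12.8 turn about z needed -0.04
shift mm [-0.9  3.8  0.3]
```

View pics/wrist6.png

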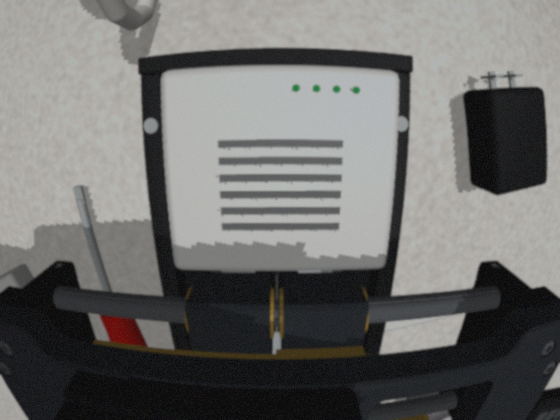

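Request:
move_arm(targets=[[-0.0003,0.0012,0,0,0,0,-1],[-0.0005,0.0024,0,0,0,0,-1],[-0.0005,0.0024,0,0,0,0,-1]])

```text
t: 7.15
eef_pos: [543.2, 44.9, 9.4]
tcp_rot: [0.797, 1.567, -0.551]
ft_force: [3.8, -22.0, 6.3]
opening: 0.005
```

Request:
move_arm(targets=[[-0.0002,0.001,0,0,0,0,-1],[-0.0002,0.001,0,0,0,0,-1]])

```text
t: 7.35
eef_pos: [543.2, 44.9, 9.4]
tcp_rot: [0.675, 1.566, -0.673]
ft_force: [3.4, -29.9, 6.3]
opening: 0.005
```

It's hard against the stop: the force rose from 8 to 30 N with no further motion. I'll back off a little with the plate still down, and look.

Request:
move_arm(targets=[[0.0005,-0.002,0,0,0,0,-1],[0.001,-0.0045,0,0,0,0,-1],[0.001,-0.0045,0,0,0,0,-1]])

```text
t: 7.65
eef_pos: [542.9, 43.3, 9.1]
tcp_rot: [1.339, 1.57, -0.009]
ft_force: [0.4, -1.3, 6.8]
opening: 0.008
```

```bash
python3 -c "
from h import *
where()
i=read_camera('wrist')['img'];cv2.imwrite('pics/w7.png',cv2.convertScaleAbs(cv2.resize(i[20:300,120:440],None,fx=2.1,fy=2.1),alpha=1.4))
i=read_camera('side')['img'];cv2.imwrite('pics/s7.png',cv2.resize(i[160:310,190:370],None,fx=4,fy=4))"
```

```text
t 7.65 tcp [542.9  43.3   9.1] cradle [-10.6   0.1] F [ 0.4 -1.3  6.8] Fx_c -1.3 open 0.01
tool x [ 0.001 -0.    -1.   ] yaw of tool y 12.8 turn about z needed -0.01
```

View pics/w7.png

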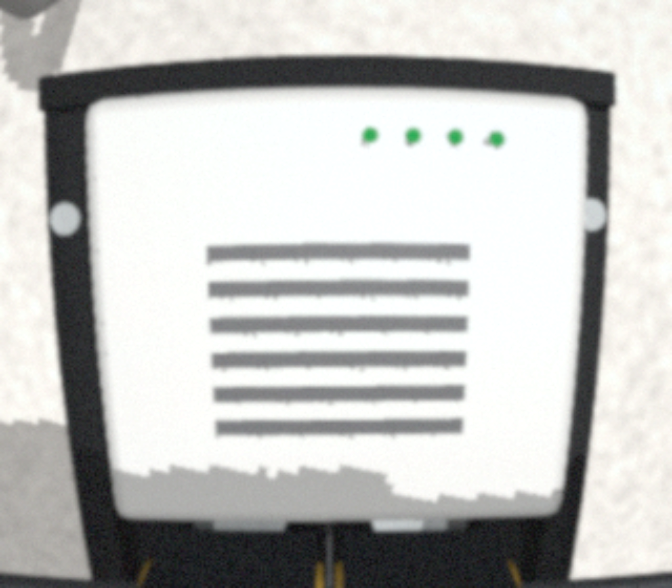

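View pics/s7.png

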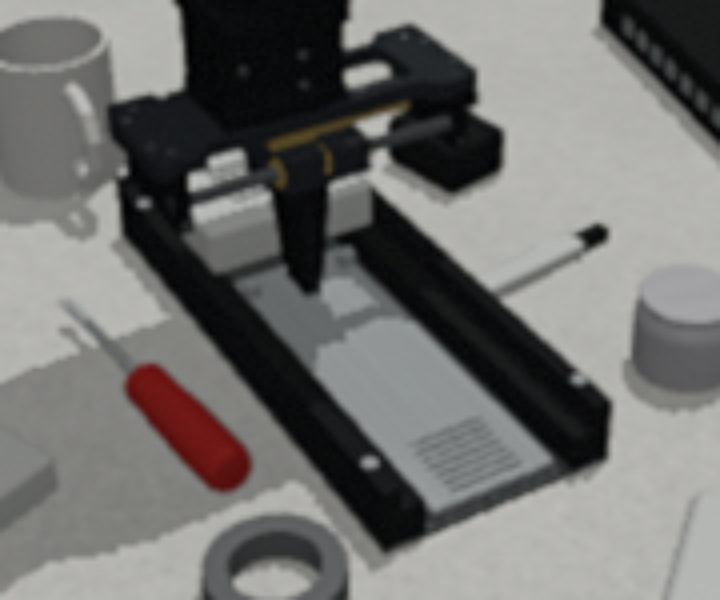

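The wrist crop shows the unit flush on the end-stop wall, row ~95, and the side view shows the teeth behind it. I'll back off slightly more, then let the plate up.

Request:
move_arm(targets=[[0.0007,-0.003,0,0,0,0,-1],[0.0007,-0.003,0.003,0,0,0,-1],[0.0007,-0.003,0.006,0,0,0,-1],[0.0007,-0.003,0.009,0,0,0,-1],[0.0007,-0.003,0.012,0,0,0,-1],[0.0007,-0.003,0.016,0,0,0,-1],[0.0007,-0.003,0.03,0,0,0,-1],[0.0007,-0.003,0.06,0,0,0,-1],[0.0007,-0.003,0.1,0,0,0,-1],[0.0007,-0.003,0.14,0,0,0,-1]])

```text
t: 8.75
eef_pos: [542.5, 40.5, 149.7]
tcp_rot: [-1.788, 1.569, -3.136]
ft_force: [0.9, -0.4, 0.5]
opening: 0.006
```

Request:
move_arm(targets=[[0,-0.04,0.02,0,0,0,-1],[0,-0.08,0.03,0,0,0,-1],[0,-0.12,0.03,0,0,0,-1],[0,-0.16,0.03,0,0,0,-1],[0,-0.2,0.03,0,0,0,-1],[0,-0.24,0.03,0,0,0,-1],[0,-0.24,0.03,0,0,0,-1]])

```text
t: 9.45
eef_pos: [542.7, -203.4, 178.3]
tcp_rot: [-0.708, 1.57, -2.059]
ft_force: [0.0, 0.3, -0.4]
opening: 0.003
```

```bash
python3 -c "
from h import *
where()
cv2.imwrite('pics/w8.png',read_camera('wrist')['img'])
i=read_camera('side')['img'];cv2.imwrite('pics/s8.png',cv2.resize(i[160:310,190:370],None,fx=4,fy=4))
i=read_camera('top')['img'];cv2.imwrite('pics/t8.png',i)
cv2.imwrite('pics/t8c.png',cv2.convertScaleAbs(cv2.resize(i[150:265,205:385],None,fx=4.4,fy=4.4,interpolation=cv2.INTER_CUBIC),alpha=1.5,beta=10))"
```

```text
t 9.45 tcp [ 542.7 -203.4  178.3] cradle [-251.1   54.8] F [ 0.   0.3 -0.4] Fx_c 0.3 open 0.00
tool x [-0.    -0.001 -1.   ] yaw of tool y 12.6 turn about z needed 0.18
```

View pics/s8.png

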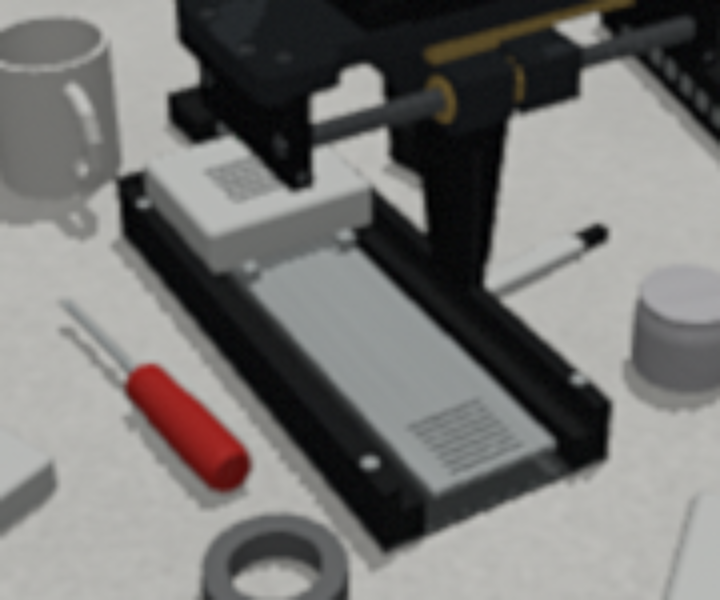

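View pics/t8c.png

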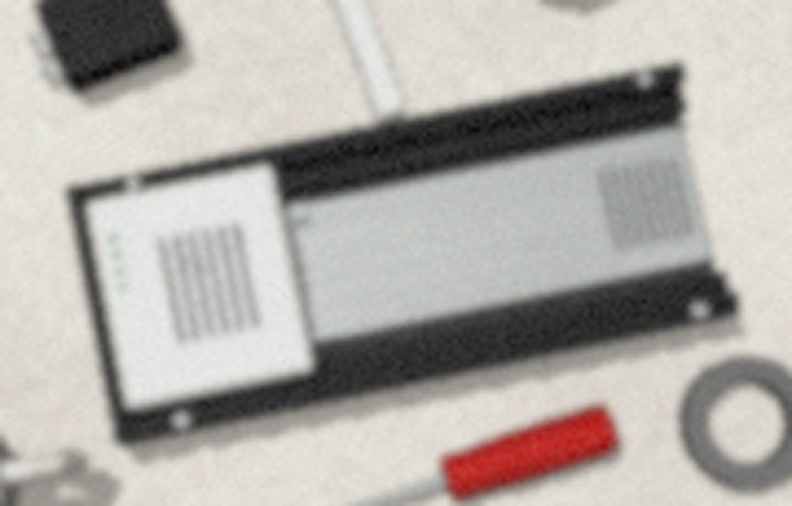

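View pics/w8.png

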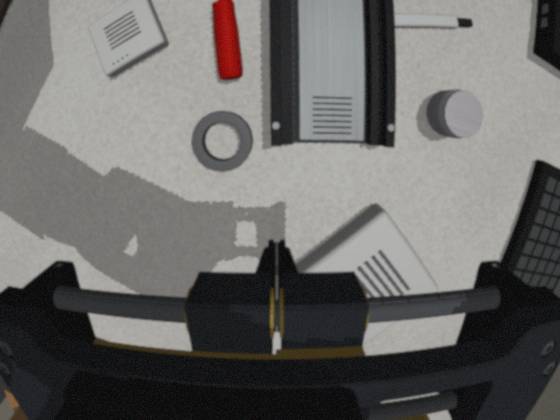

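The side view shows both teeth standing behind the unit, at (248,268) and (345,237). The top view shows the unit at the end stop and the bystanders where they were. One numeric check, then I'll hand in.

Run:
```python
from h import *
from cell import job_done
r=read_camera("top");K,T=r["mtx"],r["cam_to_world"];R,t,_=cfr()
U=ray(cr([(85,200),(275,163),(315,375),(125,412)]),K,T,50)[:,:2]
print(((U-t)@R).round(1),((U-t)@R).mean(0))
a=cv2.imread("pics/top0.png").astype(int);b=cv2.imread("pics/t8.png").astype(int)
d=(abs(a-b).max(2)>45).astype(np.uint8);d=cv2.morphologyEx(d,cv2.MORPH_OPEN,np.ones((3,3)))
print([tuple(x) for x in cv2.connectedComponentsWithStats(d)[2][1:] if x[4]>15])
print(job_done())
```

```text
[[ 93.7 -51.3]
 [  3.5 -51. ]
 [  5.   49.9]
 [ 94.   49.1]] [49.01906272 -0.83546185]
[(np.int32(181), np.int32(121), np.int32(379), np.int32(299), np.int32(48505)), (np.int32(287), np.int32(175), np.int32(43), np.int32(17), np.int32(428)), (np.int32(224), np.int32(187), np.int32(52), np.int32(56), np.int32(2108)), (np.int32(296), np.int32(216), np.int32(42), np.int32(14), np.int32(291)), (np.int32(555), np.int32(305), np.int32(5), np.int32(14), np.int32(55)), (np.int32(556), np.int32(326), np.int32(4), np.int32(9), np.int32(33)), (np.int32(557), np.int32(346), np.int32(3), np.int32(8), np.int32(20)), (np.int32(0), np.int32(382), np.int32(102), np.int32(38), np.int32(2082))]
the job is handed in; nothing more can be done
None
```

I pressed the spring plate about 11 mm down behind the middle-sized unit with the shut fingertips. Holding it there, I pushed the unit over the sunken teeth until it met the end stop, where the push force rose from about 8 to 30 N with no further motion. I then backed off, let the plate up and moved clear. The job was handed in at about 9.6 s and reports no verdict.

- **Unit position:** the last top view puts the unit's centre at cradle x ≈ 49.0 mm, y ≈ -0.8 mm, which matches home.
- **Catch:** the side view shows both teeth standing up behind the unit.
- **Bystanders:** in the pictures the bystanders look unmoved. My before/after image comparison was swamped by the arm and its shadow, so it confirmed nothing either way.
- **Disagreement:** at contact with the stop, the measured fingertip position was about 3 mm short of what I expected. That fits the calibration error and the finger's thickness.

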